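Clip the service key onto the bench snap hook

ROBOT

A 6-joint arm with a two-finger parallel gripper is mounted at the origin on the work surface. World frame = base frame: x ahead of the robot, y to its left, z up, the work surface at z = 0. Lengths are in m, angles in rad, forces in N, time in s.
With the tool pointing down it reaches from about 0.35 to 0.775 m from the base axis. Payload 7.3 kg.
Tool frame: the origin (TCP) lies on the centre line of the jaws, within the pads' length; the fingertips stand 14 mm ahead of it and the grasp point (between the pads) lies 5 mm behind it; z points along the fingers, y is the direction in which the jaws open and shut (so a half turn about z gives the same grasp; the last joint's range is limited). The gripper opens to 92 mm and grips with 3 to 60 N. Pads are 19 mm wide; open, the fingers measure 130 mm over their backs; the gripper's body (75 mm by 190 mm) begins 47 mm behind the grasp point.
Start: joints at [1.186, 0.342, 1.524, -0, 1.275, -0.146], TCP at [0.124, 0.51, 0.241] pointing down, gripper open.
Joint ranges: [-2.53, 2.53], [-0.77, 2.02], [0.04, 2.7], [-1, 4.14], [0.28, 2.66], [-3.11, 3.11]. Speed limits (rad/s): [2.57, 2.57, 3.14, 3.14, 3.14, 3.14].

INTERFACE

Orientations are given as [roll, pitch, yaw] about the fixed x, y, z axes, in that order (R = Rz(yaw) Ry(pitch) Rx(roll)).
In Python, from cell import telemetry, cams, robot gives the robot as it stands.
- The arm moves only by the tool servo_tool, never from a script. Its argument "targets" is text: rows parted by semicolons, each of 4 numbers parted by spaces: the shift along the tool's x, y, z in mm, then the turn about the tool's z in rad. In form: x y z yaw; .... A call has 1 to 20 rows; each row shifts and turns the pose as measured when the row begins, along the tool's axes as they then stand; what a row does not reach is not made up. A row lasts 1/8 s, in which the tool goes at most 62.5 mm and 10.7 degrees, less where a joint would pass 70% of its speed; a pose out of reach is approached as far as the arm can. A call with a gripper value outside its range is refused whole. "hand" is the opening, from 0 (shut) to 1 (fully open), set as the call begins (left out, the last holds). The fingers move at their own pace and stop on an object; "squeeze" is the grip in N (left out, the last holds). Time passes only in rows, so rows that do not move let the fingers close. It gives the time, the measured TCP pose, the force and the opening at its end, in the units of the state.
- telemetry.observe(): the state, without advancing time (a new reading comes with each control period).
- cams.read_camera(name): name is "scene" or "top"; returns a dict with "color" (384x512x3 uint8, red, green, blue), "K" (3x3 intrinsics, pixels), "R" (3x3) and "t" (3): a world point X has camera coordinates R X + t. Camera axes: x right, y down, z forward; pixel columns grow to the right and rows downward; lengths in m; the calibration is good to about 2 mm. A picture is of the moment at which its call begins. There is no depth.
- robot.hand_in(): hands the job in, once; it reports no verdict.
Trained networks look in a picture, given as the dict that the camera call returned (one of the last four; its "shot" number tells which), for a name from the list of things; names that differ only in an ending like _2 or _b are one class to them, and where a whole thing is asked for, a point or a joint stands for the part that bears it (a point fixed in the world has none). Each returns a list of dicts, best first, with "score" (0 to 1); they miss things now and then, are a little off and sometimes report something else, mostly with a low value. They report only what shows in the picture. A call takes as long as a camera call. They do not tell look-alikes from the thing itself.
- cams.cut_out(picture, query): "region" (384x512 bool, what is visible of it) and "extent" ([centre column, centre row, width, height] in pixels, round what is visible of it).
The state is a dict: "time": time; "qpos": joint angles; "qvel": joint speeds; "joint_efforts": joint torques, N m; "tool_pos": TCP position; "tool_rot": TCP orientation; "contact_force": force on the tool from outside, world axes, zero at the start; "torque": the same for the moment, N m; "opening": finger opening in m.
Only numpy, scipy, OpenCV 4.12 (cv2) and the standard library are available. Lean on these libraries where they do the work, as an engineer would, in place of code of your own. Each camera call takes 0.05 s, during which the arm holds its last target.

TASK

Pick up the service key that has the closed eye and push its eye down against the sprung gate of the snap hook until the eye's bar is inside, well below the gate, and the gate has snapped shut above it. Still holding the key, give it a light steady tug straight up against the closed gate to check that it holds, then lower it and let go so that it hangs from the hook. Open the gate with the eye and not with the fingers, never force the hook, and leave everything else where it is.

Things in the scene. Friction and masses are not known exactly. Their poses are not given: they have to be found in the camera images.
- key: Service key, 60 to 130 g: upright black grip block 40 (x) x 16 (y) x 45 (z) mm, to be pinched across its 16 mm width; origin at the centre of the grip's underside, z up. A flat level steel eye of 6 mm round wire reaches out from its +x face, to x = 49 mm, 34 mm wide outside; inside it is 22 mm wide (y) and 17 mm long (x = 26 to 43 mm). A key shank (8 mm diameter) reaches to x = -44 mm.
- eye_mark (a point): Point of the grip's frame at x = +46, z = +14 mm: middle of the range in which the eye's far crossbar (6 mm round wire along the key's y) can lie. The eye is firmly clamped in a slot of the grip at a height that differs each time and is not measured: the crossbar's centre is up to 8 mm above or below this point (x and y exact). Feel for it, or look.
- hook: Fixed, rigid steel snap hook on a post. Origin at its foot, z up. A U of 8 mm round bar in the x-z plane, open at the top: spine at x = 0 (14 mm post behind it at x = +15 mm, up to z = 198 mm), nose a prong at x = -34 mm with its round end at z = 196 mm, bottom of the U at x = -17 mm with its upper surface at z = 150 mm. Base plate 100 x 90 x 12 mm. Over 18 N from the held key harms it.
- throat (a point): Middle of the space inside the hook, 22 mm below the closed gate's axis, 17 mm from spine and nose axes; axes as the hook's. The key comes from above, its +x along the hook's +x, grip outside the nose, nose up through the eye, crossbar best 5 mm nearer the nose than this point. A crossbar resting in the U has its centre 15 mm below this point; pulled up against the closed gate, 16 mm above.
- gate: Gate: 6 mm round steel bar, 28 mm long, origin on its hinge at the spine's top (hook x = 0, z = 190 mm), along the hook's -x when shut. Swings only down and inward (to 1.25 rad), springs shut, rigidly stopped at level. Opening it with the eye takes 5 N at first, up to 12 N with friction. A bar pushed down there slips past its end about 20 to 25 mm below the shut gate's axis.
- gate_tip (a point): Free end of the gate, 28 mm from its hinge: 22 mm above the throat point when shut, lower as the gate opens.
- fork_key: Another service key with the same black grip (40 x 16 x 45 mm) but ending in an open two-prong fork instead of an eye; leave alone. Origin: centre of the grip's underside.
- solder_tin: Flat aluminium tin, 38 mm diameter, 28 mm tall, standing between the two keys; leave alone. Origin: centre of its underside.
- screwdriver: Screwdriver with an orange handle, 170 mm long, lying; leave alone. Origin at mid-length on the underside.
- cutters: Side cutters with one black and one yellow handle, about 130 mm long, 16 mm high, lying; leave alone. Origin at the pivot, on the underside.
- spool: Empty white spool, 52 mm diameter, 34 mm tall, standing on end; leave alone. Origin: centre of its underside.
- adapter: Black plastic adapter box, 70 x 45 x 26 mm; leave alone. Origin: centre of its underside.
- jar: Small clear jar with a white lid, 44 mm diameter, 50 mm tall; leave alone. Origin: centre of its underside.
Things that resemble listed ones, but are neither listed nor needed, are in the scene too. What is shaped like the key but blue, orange or turquoise is not meant.

How it is judged:
On the way, in this order (a step that is already met when the one before it is completed fails the run):
1. the eye's crossbar is inside the hook, well below the gate, and the gate has snapped shut above it (x of eye_mark in the frame of throat between -0.016 and 0.016 m and y of eye_mark in the frame of throat between -0.014 and 0.014 m and z of eye_mark in the frame of throat between -0.03 and 0.006 m and z of gate_tip in the frame of throat above 0.019 m), for 0.1 s.
2. held by the gripper, the key is tugged up against the closed gate with 3 N or more for a quarter of a second (x of eye_mark in the frame of throat between -0.016 and 0.016 m and y of eye_mark in the frame of throat between -0.014 and 0.014 m and z of eye_mark in the frame of throat between -0.03 and 0.027 m and z of gate_tip in the frame of throat above 0.019 m and contact force between key and gate above 3 N and contact force between the fingers and key above 1 N), for 0.25 s.
At the end, for the whole second after the job is handed in: The key hangs at rest, released, over 50 mm off the table: eye mark within 28 mm of the throat point in the hook's x, 14 mm in y, from 30 mm below to 20 mm above it; gate shut, its end within 3 mm of level; key under 0.03 m/s and 0.4 rad/s (x of eye_mark in the frame of throat between -0.028 and 0.028 m and y of eye_mark in the frame of throat between -0.014 and 0.014 m and z of eye_mark in the frame of throat between -0.03 and 0.02 m and z of gate_tip in the frame of throat above 0.019 m and linear speed of key below 0.03 m/s and angular speed of key below 0.4 rad/s and height (world z) of key above 0.05 m and contact force between the fingers and key below 0.1 N); the robot touches nothing.
It fails at once if while the gripper holds it, the key presses on the hook or its gate with more than 18 N (contact force between key and hook above 18 N and contact force between the fingers and key above 1 N).
It fails at once if the fingers push on the gate (over 1 N) (contact force between the fingers and gate above 1 N).
It fails at once if any of the seven bystanders (fork key, tin, screwdriver, cutters, spool, adapter, jar) is moved by more than 25 mm (distance of any of fork_key, solder_tin, screwdriver, cutters, spool, adapter, jar from where it was at the start of the episode above 0.025 m).
It also fails if it takes over 54 s, if anything falls off the work surface, if the arm or the gripper's body presses on something with over 40 N, if the wrist force passes 120 N, or if a joint passes its speed limit or range.

## Working session

There is one attempt and no reset: what is moved stays moved. The work goes in short steps, Python scripts to look and compute and a tool call to move; the robot and the scene stay as the last step left them, time stands still between calls to the robot, and variables do not carry over. Pictures are saved under pics/ and viewed, and the job is handed in when it is done.

Besides the shell and the picture viewer there is one more tool, called after "Emit:" in YAML: its name, and indented under it one key for each argument. servo_tool: Moves the arm, as the interface text tells. Its arguments: {"type":"object","properties":{"targets":{"type":"string"},"hand":{"type":"number"},"squeeze":{"type":"number"}},"required":["targets"]}

```bash
ls; mkdir -p pics; python3 - <<'E'
from cell import telemetry,cams
import cv2,numpy as np,pickle
print(telemetry.observe())
for n in("scene","top"):
    p=cams.read_camera(n); print(n,p["K"],p["R"],p["t"],p.keys())
    pickle.dump(p,open(f"pics/{n}0.pkl","wb"))
    cv2.imwrite(f"pics/{n}0.png",cv2.resize(p["color"][:,:,::-1],(800,600),interpolation=cv2.INTER_CUBIC))
    for q in("key","hook","gate","fork_key","solder_tin"):
        print(q,[(round(d["score"],2),np.round(d["extent"]).tolist()) for d in cams.cut_out(p,q)][:4])
E
```

```text
pics
{'time': 0.0, 'qpos': array([ 1.18601249e+00,  3.42749270e-01,  1.52500047e+00,  8.89969391e-06,
        1.27539827e+00, -1.45997363e-01]), 'qvel': array([ 0.00041071, -0.00177693, -0.00147499,  0.00137311, -0.00136309,
        0.00237733]), 'joint_efforts': array([-3.14545950e-04, -4.31237483e+01, -2.44217420e+01,  7.16686388e-02,
        5.59272605e-02, -9.94235324e-05]), 'tool_pos': array([0.12400614, 0.50975587, 0.24003694]), 'tool_rot': array([-3.14005507e+00, -2.34693029e-04,  2.90280340e+00]), 'contact_force': array([ 0.02772453,  0.05934855, -0.12789005]), 'torque': array([ 0.0353073 , -0.00328477,  0.03839978]), 'opening': 0.09159177522707049}
scene [[359.82699643   0.         256.88801229]
 [  0.         359.82699643 192.38131552]
 [  0.           0.           1.        ]] [[-0.86179065  0.50704584  0.01487912]
 [ 0.3191548   0.56477751 -0.76102995]
 [-0.39428046 -0.65109975 -0.64854609]] [ 0.47297675 -0.07984961  1.27527665] dict_keys(['color', 'K', 'R', 't', 'shot'])
key [(0.89, [359.0, 316.0, 15.0, 38.0]), (0.87, [354.0, 255.0, 35.0, 22.0]), (0.85, [321.0, 282.0, 36
[... 253 characters left out ...]
457.45237496 187.74337389]
 [  0.           0.           1.        ]] [[-0.02748242 -0.99961883  0.00263011]
 [-0.9983868   0.02731758 -0.04977487]
 [ 0.04968405 -0.0039938  -0.998757  ]] [0.02963657 0.57567789 1.47211806] dict_keys(['color', 'K', 'R', 't', 'shot'])
key [(0.68, [147.0, 263.0, 18.0, 32.0]), (0.52, [186.0, 248.0, 26.0, 21.0]), (0.48, [183.0, 210.0, 13.0, 26.0]), (0.43, [147.0, 218.0, 16.0, 15.0])]
hook [(0.74, [299.0, 160.0, 28.0, 34.0]), (0.56, [286.0, 247.0, 26.0, 28.0])]
gate [(0.61, [272.0, 116.0, 14.0, 15.0]), (0.47, [299.0, 160.0, 32.0, 37.0])]
fork_key [(0.65, [244.0, 219.0, 8.0, 20.0])]
solder_tin [(0.68, [208.0, 215.0, 10.0, 11.0]), (0.27, [368.0, 231.0, 23.0, 26.0])]
```

View pics/scene0.png

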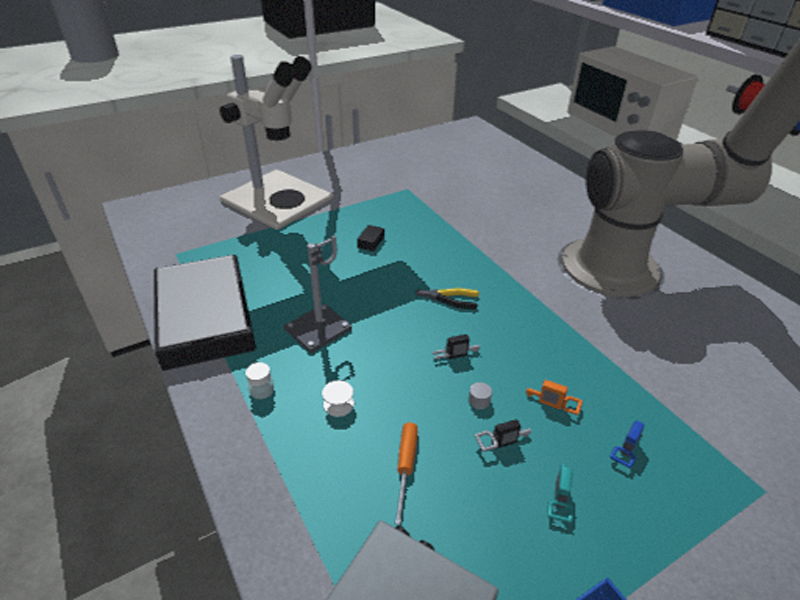

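View pics/top0.png

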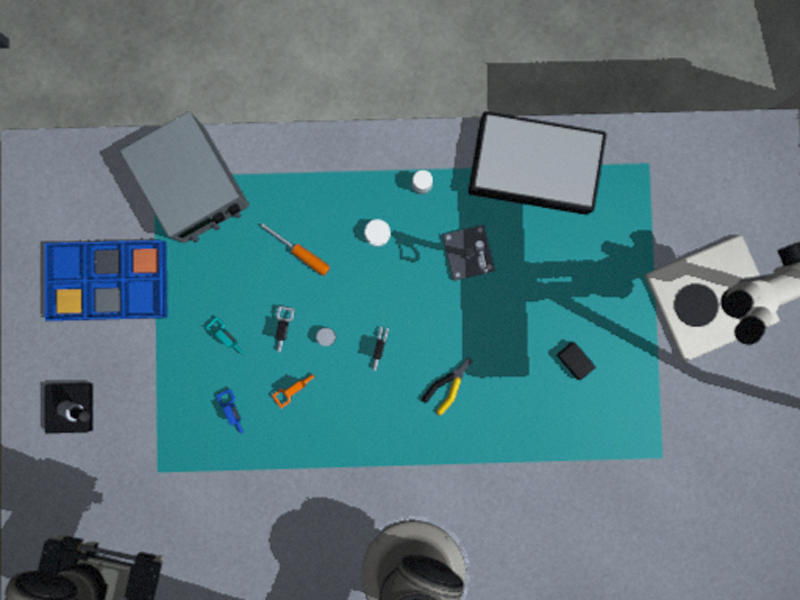

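Closed-eye key: scene about (505,434), top about (283,325) in the 800-wide pictures. The fork key is at top (379,345), and the hook foot is at top (467,252). Next I'll zoom in.

```bash
python3 - <<'E'
import cv2,numpy as np,pickle
def crop(n,c,r,w,h,k,out):
    p=pickle.load(open(f"pics/{n}0.pkl","rb"))["color"][:,:,::-1]
    return cv2.resize(p[r:r+h,c:c+w],(w*k,h*k),interpolation=cv2.INTER_CUBIC)
a=crop("scene",295,258,50,44,8,0); b=crop("top",160,186,50,44,8,0)
c=crop("scene",175,145,50,88,6,0); d=crop("top",275,135,50,50,8,0)
cv2.imwrite("pics/z1.png",np.hstack([a,b]));
d=cv2.copyMakeBorder(d,0,128,0,0,cv2.BORDER_CONSTANT)
cv2.imwrite("pics/z2.png",np.hstack([c,d]))
E
```

```text
(no output)
```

View pics/z1.png

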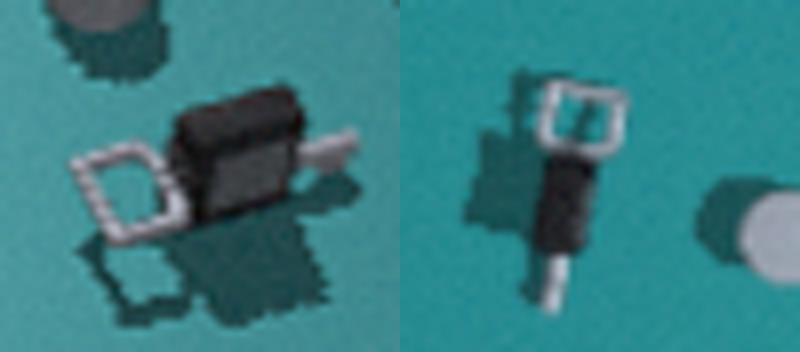

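View pics/z2.png

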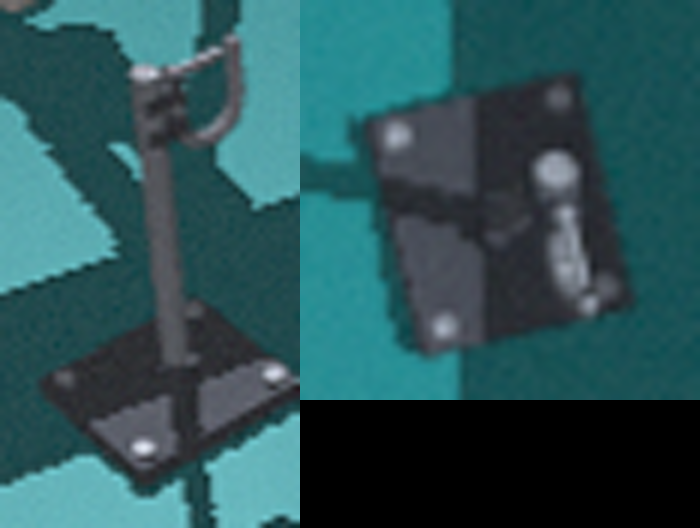

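```bash
cat > h.py <<'E'
import numpy as np,pickle,cv2
def load(n,s="0"): return pickle.load(open(f"pics/{n}{s}.pkl","rb"))
def proj(p,X):
    X=np.atleast_2d(X); c=X@p["R"].T+p["t"]; u=c@p["K"].T; return u[:,:2]/u[:,2:]
def pose(x,y,yaw,z=0.):
    c,s=np.cos(yaw),np.sin(yaw); R=np.array([[c,-s,0],[s,c,0],[0,0,1]])
    return lambda P:np.atleast_2d(P)@R.T+[x,y,z]
# capsules (a,b,diam) local mm
def eyecaps(h):
    return [((46,-14,h),(46,14,h),6),((23,-14,h),(23,14,h),6),((23,14,h),(46,14,h),6),((23,-14,h),(46,-14,h),6)]
S=8
def render(p,caps,boxes,f,roi):
    c0,r0,w,h=roi; m=np.zeros((h*S,w*S),np.uint8)
    tp=lambda q:np.round(((q-[c0,r0])+.5)*S-.5).astype(int)
    for bx in boxes:
        lo,hi=np.array(bx)/1e3
        V=np.array([[x,y,z] for x in(lo[0],hi[0]) for y in(lo[1],hi[1]) for z in(lo[2],hi[2])])
        cv2.fillConvexPoly(m,cv2.convexHull(tp(proj(p,f(V))).astype(np.int32)),255)
    for a,b,d in caps:
        W=f(np.array([a,b])/1e3); q=tp(proj(p,W)); dep=(W@p["R"].T+p["t"])[:,2].mean()
        cv2.line(m,tuple(map(int,q[0])),tuple(map(int,q[1])),255,max(1,int(round(d/1e3*p["K"][0,0]/dep*S))))
    return cv2.resize(m,(w,h),interpolation=cv2.INTER_AREA)/255.
KB=[((-20,-8,0),(20,8,45))]
def keyparts(h,hs=None): return eyecaps(h)+[((-20,0,22 if hs is None else hs),(-44,0,22 if hs is None else hs),8)],KB
a=np.linspace(0,np.pi,13)
HC=[((15,0,6),(15,0,191),14),((0,0,167+4),(0,0,190),8),((-34,0,171),(-34,0,192),8)]
U=[(-17+17*np.cos(t),0,163-17*np.sin(t)+0) for t in a]
HC=[((15,0,6),(15,0,191),14),((0,0,163),(0,0,190),8),((-34,0,163),(-34,0,192),8),((0,0,190),(-28,0,190),6)]+[(U[i],U[i+1],8) for i in range(12)]
E
cat > fit.py <<'E'
from h import *
from scipy.optimize import minimize,least_squares
ps,pt=load("scene"),load("top")
def tri(us,ut):
    f=lambda X:np.r_[(proj(ps,X)[0]-us),(proj(pt,X)[0]-ut)]
    r=least_squares(f,[.5,0,.1]); return r.x,r.fun
for s in[((199.7,157),(307.1,156.3)),((214.2,151.3),(311.2,172.5)),((295+95/8,258+200/8),(160+(583-400)/8,186+90/8))]:
    print(*[np.round(v,4) for v in tri(*map(np.array,s))])
E
python3 fit.py
```

```text
[ 0.6531 -0.1365  0.1944] [-0.12   -0.01   -0.0531  0.1161]
[ 0.6058 -0.1467  0.1916] [-0.3806 -0.0306 -0.1731  0.3525]
[0.5522 0.2482 0.0182] [ 0.1564  0.0087  0.127  -0.164 ]
```

```bash
cat > fit2.py <<'E'
from h import *
from scipy.optimize import minimize
P={"scene":load("scene"),"top":load("top")}
roiK={"scene":(297,260,46,42),"top":(170,190,24,38)}
M={}
for n in P:
    c,r,w,h=roiK[n]; im=P[n]["color"][r:r+h,c:c+w].astype(float)
    # teal chroma: (G+B)/2-R relative to brightness
    ch=(im[...,1:].mean(2)-im[...,0])/(im.sum(2)+1)*3
    hi=np.median(ch[ch>np.percentile(ch,60)]); 
    M[n]=np.clip(1-ch/hi/0.75,0,1); 
def model(v,n):
    f=pose(v[0],v[1],v[2]); c,b=keyparts(v[3]*1e3,v[4]*1e3); return render(P[n],c,b,f,roiK[n])
def cost(v): return sum(((model(v,n)-M[n])**2).sum() for n in P)
best=None
for h0 in(.008,.014,.02):
  x0=np.array([.506,.249,0,h0,.022])
  r=minimize(cost,x0,method="Nelder-Mead",options=dict(initial_simplex=np.vstack([x0]+[x0+d for d in np.diag([.006,.006,.15,.005,.005])]),xatol=1e-5,fatol=1e-3,maxiter=600))
  print(r.fun,np.round(r.x,4))
  if best is None or r.fun<best.fun:best=r
v=best.x; out=[]
for n in P:
    z=[cv2.resize((np.clip(q,0,1)*255).astype(np.uint8),(250,300),interpolation=cv2.INTER_NEAREST) for q in(M[n],model(v,n),abs(M[n]-model(v,n)))]
    out.append(np.hstack(z))
cv2.imwrite("pics/fitk.png",np.vstack(out))
# profile in h
for h in np.arange(v[3]-.005,v[3]+.0051,.001):
    w=v.copy();w[3]=h;print(round(h*1e3,1),round(cost(w),2),end="; ")
E
python3 fit2.py
cat > fit3.py <<'E'
from h import *
from scipy.optimize import least_squares
ps,pt=load("scene"),load("top")
# overlay hook
f=pose(.6384,-.1397,.212)
import sys
v=list(map(float,sys.argv[1:4])) ; f=pose(*v)
o=[]
for p,roi in((ps,(175,140,50,50)),(pt,(290,140,36,36))):
    c,r,w,h=roi; k=400//w
    m=render(p,HC,[],f,roi)
    im=cv2.resize(p["color"][r:r+h,c:c+w,::-1],(w*k,h*k),interpolation=cv2.INTER_CUBIC)
    mm=cv2.resize((m*255).astype(np.uint8),(w*k,h*k),interpolation=cv2.INTER_CUBIC)
    cs,_=cv2.findContours((mm>127).astype(np.uint8),cv2.RETR_LIST,cv2.CHAIN_APPROX_NONE)
    o.append(cv2.resize(im,(395,395)));cv2.drawContours(im,cs,-1,(0,0,255),1)
    o[-1]=cv2.resize(im,(395,395))
cv2.imwrite("pics/fith.png",np.hstack(o))
E
python3 fit3.py .6384 -.1397 .212
```

```text
83.3661310878256 [ 0.5084  0.2572 -0.1967  0.02    0.0103]
84.38138339121451 [ 0.5082  0.2576 -0.2017  0.0201  0.0114]
108.0583562905947 [ 0.5087  0.2579 -0.1938  0.022   0.0206]
15.0 116.52; 16.0 106.22; 17.0 96.78; 18.0 90.94; 19.0 85.3; 20.0 83.37; 21.0 84.94; 22.0 87.72; 23.0 95.22; 24.0 103.44; 25.0 111.97;
```

View pics/fitk.png

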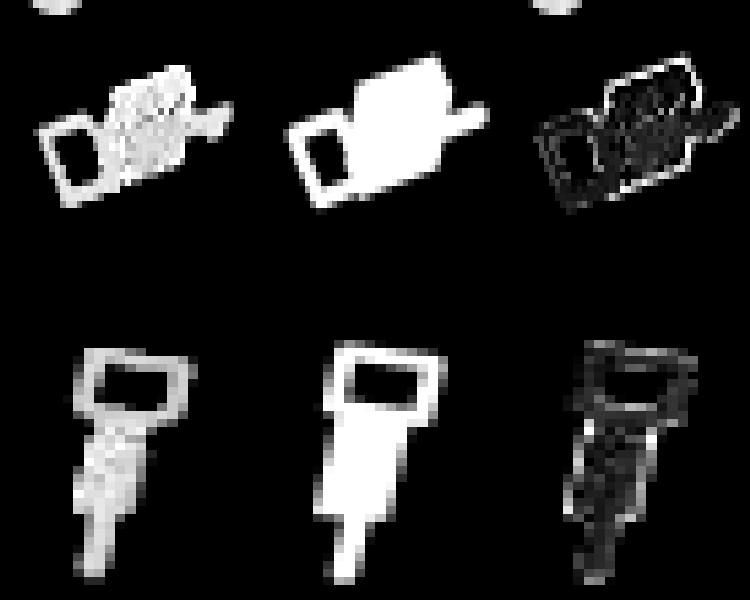

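View pics/fith.png

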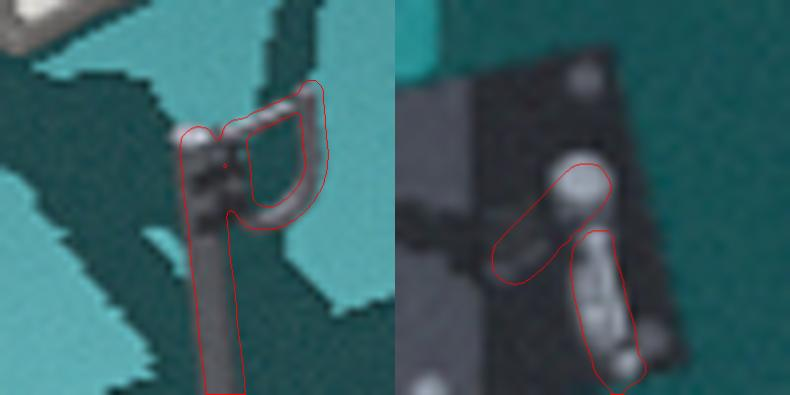

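```bash
python3 fit3.py .6405 -.1398 .235; cp pics/fith.png pics/fith2.png
```

```text
(no output)
```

View pics/fith2.png

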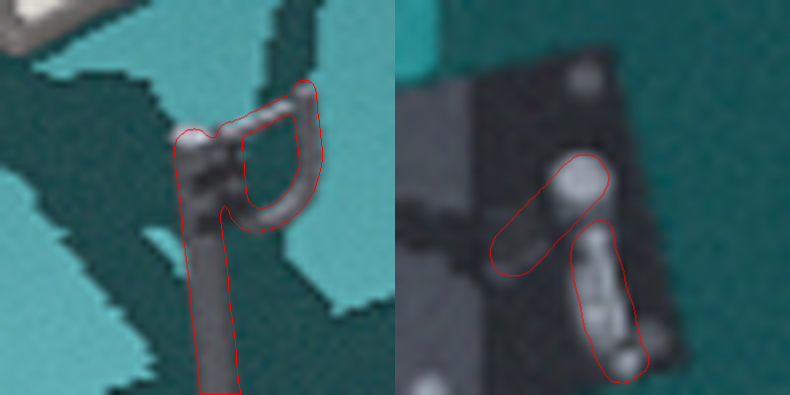

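```bash
cat >> h.py <<'E'
from scipy.spatial.transform import Rotation as Ro
def delta(target,yaw):
    from cell import telemetry
    s=telemetry.observe(); R=Ro.from_euler("xyz",s["tool_rot"]).as_matrix()
    d=R.T@(np.array(target)-s["tool_pos"])*1e3
    y=Ro.from_euler("xyz",s["tool_rot"]); t=Ro.from_euler("xyz",[np.pi,0,yaw]); 
    print("t",round(s["time"],2),"tcp",np.round(s["tool_pos"],4),"rot",np.round(s["tool_rot"],3),"F",np.round(s["contact_force"],1),"M",np.round(s["torque"],2),"open",round(s["opening"],4))
    print("tool-frame mm",np.round(d,1),"turn rotvec",np.round((y.inv()*t).as_rotvec(),3))
E
python3 -c "
from h import *
delta([.516,.2556,.12],2.945)"
```

```text
t 0.6 tcp [0.1241 0.5101 0.2407] rot [ 3.141 -0.     2.903] F [-0.5  0.3  0.1] M [-0.04  0.05  0.04] open 0.0919
tool-frame mm [-440.9 -154.6  120.7] turn rotvec [ 0.    -0.    -0.042]
```

Emit:
servo_tool:
  targets: "-50 -17 0 -0.005; -50 -17 0 -0.005; -50 -17 5 -0.005; -50 -17 12 -0.005; -50 -17 16 -0.005; -50 -17 16 -0.005; -50 -17 16 -0.005; -45 -16 16 -0.005; -30 -10 16 0; -15 -5 10 0; 0 0 0 0"
  hand: 0.5
  squeeze: 60

```text
time: 1.98
tool_pos: [0.5344, 0.2633, 0.1314]
tool_rot: [3.136, 0.002, 2.947]
contact_force: [-0.5, -0.3, -0.6]
opening: 0.0459
```

```bash
python3 -c "
from h import *
delta([.516,.2556,.12],2.945)"
```

```text
t 1.98 tcp [0.5344 0.2633 0.1314] rot [3.136e+00 2.000e-03 2.947e+00] F [-0.5 -0.3 -0.6] M [0.02 0.01 0.01] open 0.0459
tool-frame mm [ 16.6 -11.2  11.3] turn rotvec [0.006 0.002 0.002]
```

Emit:
servo_tool:
  targets: "9 -6 10 0; 8 -5 10 0; 0 0 15 0; 0 0 0 0"

```text
time: 2.48
tool_pos: [0.5127, 0.2598, 0.0979]
tool_rot: [3.133, 0.004, 2.951]
contact_force: [-0.5, 0.0, -0.0]
opening: 0.0464
```

```bash
cat > look.py <<'E'
import sys; from h import *
from cell import cams
tag=sys.argv[1]; rois={"scene":tuple(map(int,sys.argv[2].split(","))),"top":tuple(map(int,sys.argv[3].split(",")))}
o=[]
for n,(c,r,w,h) in rois.items():
    p=cams.read_camera(n); pickle.dump(p,open(f"pics/{n}{tag}.pkl","wb"))
    o.append(cv2.resize(p["color"][r:r+h,c:c+w,::-1],(395,395),interpolation=cv2.INTER_CUBIC))
cv2.imwrite(f"pics/L{tag}.png",np.hstack(o))
E
python3 look.py 1 285,240,70,70 155,175,60,60; python3 -c "
from h import *
delta([.516,.2556,.027],2.945)"
```

```text
t 2.58 tcp [0.5138 0.2599 0.0989] rot [3.132 0.006 2.951] F [-0.   0.6  0.6] M [-0.02 -0.01 -0.  ] open 0.0461
tool-frame mm [-2.6 -4.5 71.9] turn rotvec [0.009 0.006 0.006]
```

View pics/L1.png

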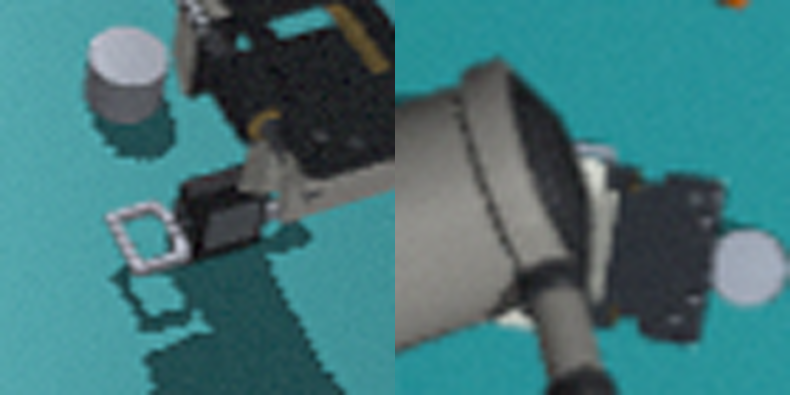

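Emit:
servo_tool:
  targets: "-1 -2 15 0; -1 -2 15 0; 0 -1 15 0; 0 0 12 0; 0 0 8 0; 0 0 4 0; 0 0 0 0"

```text
time: 3.45
tool_pos: [0.5159, 0.2548, 0.0247]
tool_rot: [3.132, 0.006, 2.951]
contact_force: [-0.4, 0.0, 0.5]
opening: 0.0458
```

```bash
python3 -c "
from h import *
delta([.516,.2556,.027],2.945)"
```

```text
t 3.45 tcp [0.5159 0.2548 0.0247] rot [3.132 0.006 2.951] F [-0.4  0.   0.5] M [-0.01 -0.04 -0.02] open 0.0458
tool-frame mm [ 0.   0.8 -2.3] turn rotvec [0.009 0.006 0.006]
```

Emit:
servo_tool:
  targets: "0 1 -3 -0.006; 0 0 0 0; 0 0 0 0; 0 0 0 0; 0 0 0 0; 0 0 0 0; 0 0 0 0; 0 0 0 0; 0 0 0 0; 0 0 0 0; 0 0 0 0; 0 0 0 0"
  hand: 0
  squeeze: 60

```text
time: 4.95
tool_pos: [0.5168, 0.2562, 0.0293]
tool_rot: [3.131, 0.008, 2.957]
contact_force: [-0.5, 0.2, -0.7]
opening: 0.0158
```

Emit:
servo_tool:
  targets: "0 0 -5 0; 0 0 -10 0; 0 0 -20 0; 0 0 -20 0; 0 0 -10 0; 0 0 0 0; 0 0 0 0"

```text
time: 5.82
tool_pos: [0.5159, 0.2555, 0.0979]
tool_rot: [3.131, 0.008, 2.957]
contact_force: [0.1, -0.6, -1.0]
opening: 0.0159
```

```bash
python3 look.py 2 285,215,70,70 155,175,60,60; python3 -c "
from h import *
delta([.516,.2556,.1],2.945)"
```

```text
t 5.92 tcp [0.5159 0.2555 0.0977] rot [3.131 0.008 2.957] F [-0.   0.6 -0.3] M [ 0.01  0.04 -0.02] open 0.0157
tool-frame mm [-0.1  0.1 -2.2] turn rotvec [0.01  0.008 0.012]
```

View pics/L2.png

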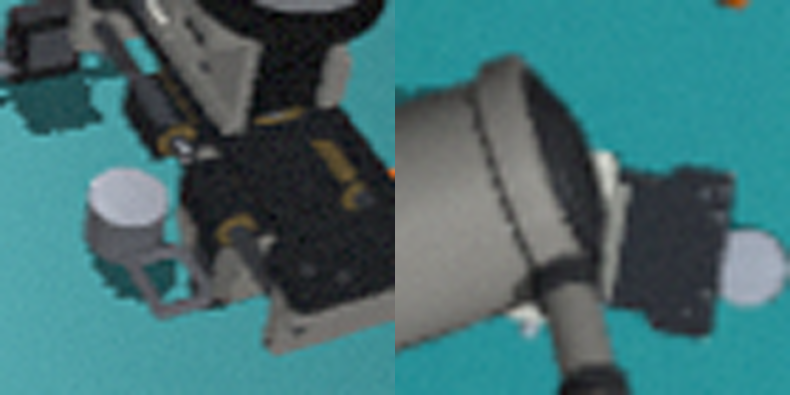

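```bash
python3 -c "
from h import *
delta([.5817,-.1523,.27],3.3536)"
```

```text
t 5.92 tcp [0.5159 0.2555 0.0977] rot [3.131 0.008 2.957] F [-0.   0.6 -0.3] M [ 0.01  0.04 -0.02] open 0.0157
tool-frame mm [-140.8 -387.  -175.2] turn rotvec [ 0.009  0.01  -0.396]
```

Emit:
servo_tool:
  targets: "0 0 -30 0; 0 0 -45 0; 0 -5 -45 0; -5 -20 -35 0; -12 -35 -20 0; -14 -40 0 0; -14 -40 0 0; -14 -40 0 0; -14 -40 0 0; -14 -35 0 0; -14 -30 0 0; -10 -20 0 0; 0 0 0 -0.05; 0 0 0 -0.06; 0 0 0 -0.06; 0 0 0 -0.06; 0 0 0 -0.06; 0 0 0 -0.04; 0 0 0 0"

```text
time: 8.3
tool_pos: [0.5675, -0.0748, 0.2637]
tool_rot: [3.13, -0.01, -2.982]
contact_force: [0.5, -0.0, -0.4]
opening: 0.0157
```

```bash
python3 -c "
from h import *
delta([.5817,-.1523,.27],3.3536)"
```

```text
t 8.3 tcp [ 0.5675 -0.0748  0.2637] rot [ 3.13  -0.01  -2.982] F [ 0.5 -0.  -0.4] M [0.03 0.06 0.  ] open 0.0157
tool-frame mm [ -1.7 -78.7  -7.2] turn rotvec [ 0.012 -0.01  -0.053]
```

Emit:
servo_tool:
  targets: "0 -15 -6 -0.03; 0 -20 0 -0.03; 0 -20 0 0; 0 -12 0 0; 0 -6 0 0; 0 0 0 0; 0 0 0 0"

```text
time: 9.18
tool_pos: [0.5826, -0.1473, 0.2675]
tool_rot: [3.126, -0.011, -2.923]
contact_force: [0.4, 0.2, -0.4]
opening: 0.0158
```

```bash
python3 look.py 3 175,110,70,70 270,130,60,60;python3 -c "
from h import *
delta([.5817,-.1523,.27],3.3536)"
```

```text
t 9.28 tcp [ 0.5826 -0.1473  0.2677] rot [ 3.127 -0.011 -2.923] F [ 0.2 -0.4 -0.6] M [0.1  0.   0.03] open 0.0158
tool-frame mm [ 2.  -4.7 -2.4] turn rotvec [ 0.015 -0.011  0.006]
```

View pics/L3.png

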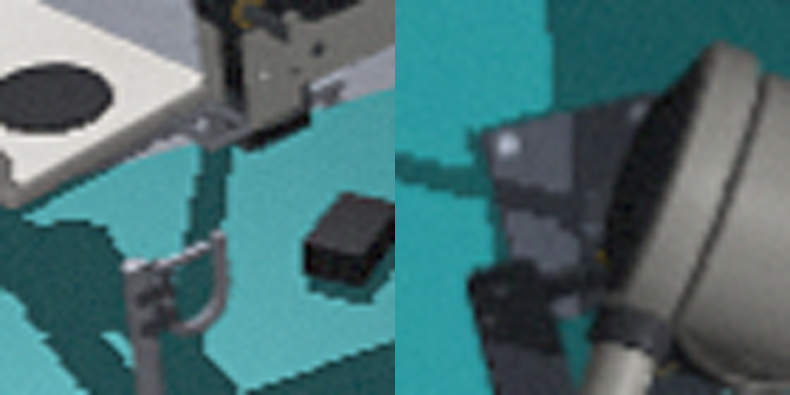

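```bash
cat > ov.py <<'E'
import sys; from h import *
from cell import telemetry
tag=sys.argv[1]; c,r,w,h=map(int,sys.argv[2].split(",")); hz=float(sys.argv[3]) if len(sys.argv)>3 else 20
dx,dy,dz=[float(x) for x in sys.argv[4].split(",")] if len(sys.argv)>4 else (0,0,0)
s=telemetry.observe(); p=load("scene",tag); k=780//w
yaw=s["tool_rot"][2]+np.pi
f0=pose(0,0,yaw); o=s["tool_pos"]+np.array(f0([-.0084,0,-.029]))[0]+np.array([dx,dy,dz])/1e3
f=pose(o[0],o[1],yaw,o[2]); fh=pose(.6400,-.1398,.215)
im=cv2.resize(p["color"][r:r+h,c:c+w,::-1],(w*k,h*k),interpolation=cv2.INTER_CUBIC)
for caps,b,ff,col in((eyecaps(hz),[],f,(0,0,255)),([],KB,f,(255,0,255)),(HC,[],fh,(0,255,255))):
    m=render(p,caps,b,ff,(c,r,w,h)); m=cv2.resize((m*255).astype(np.uint8),(w*k,h*k),interpolation=cv2.INTER_CUBIC)
    cs,_=cv2.findContours((m>127).astype(np.uint8),cv2.RETR_LIST,cv2.CHAIN_APPROX_NONE); cv2.drawContours(im,cs,-1,col,1)
cv2.imwrite(f"pics/ov{tag}.png",im)
cb=f(np.array([[46,0,hz]])/1e3)[0]; R=np.array([[np.cos(.215),-np.sin(.215)],[np.sin(.215),np.cos(.215)]])
print("crossbar in hook mm",np.round((R.T@(cb[:2]-[.64,-.1398]))*1e3,1),"z",round(cb[2]*1e3,1),"F",np.round(s["contact_force"],1),"t",round(s["time"],2),"rot",np.round(s["tool_rot"],3), "relyaw",round((yaw-.215+np.pi)%(2*np.pi)-np.pi,3))
E
python3 ov.py 3 180,115,60,45
```

```text
crossbar in hook mm [-20.1   5.1] z 258.7 F [ 0.2 -0.4 -0.6] t 9.28 rot [ 3.127 -0.011 -2.923] relyaw 0.004
```

View pics/ov3.png

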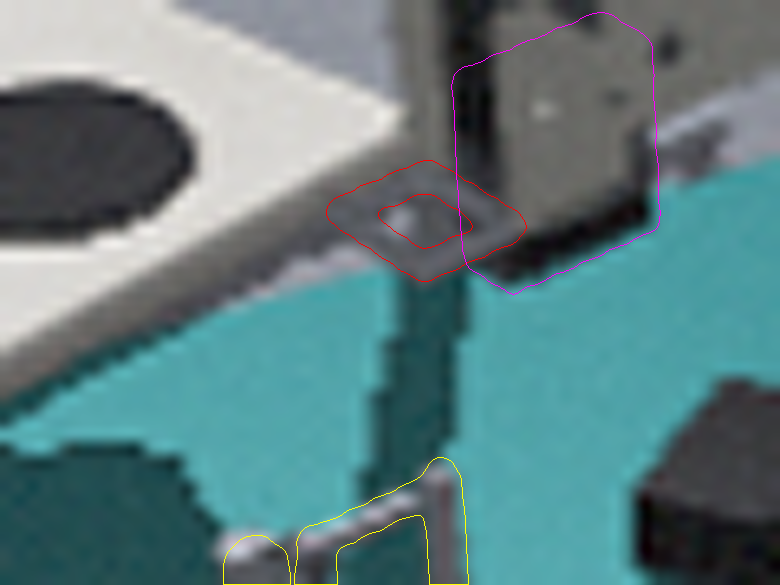

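Emit:
servo_tool:
  targets: "1 -3 5 0; 1 -2 10 0; 0 0 10 0; 0 0 10 0; 0 0 8 0; 0 0 0 0; 0 0 0 0"

```text
time: 10.15
tool_pos: [0.5805, -0.1515, 0.2208]
tool_rot: [3.126, -0.013, -2.922]
contact_force: [-0.4, -0.2, -0.7]
opening: 0.0158
```

```bash
python3 look.py 4 175,110,70,70 270,130,60,60;python3 ov.py 4 180,115,60,45
```

```text
crossbar in hook mm [-23.    1.4] z 211.9 F [-0.2 -0.1 -1. ] t 10.25 rot [ 3.126 -0.012 -2.922] relyaw 0.004
```

View pics/ov4.png

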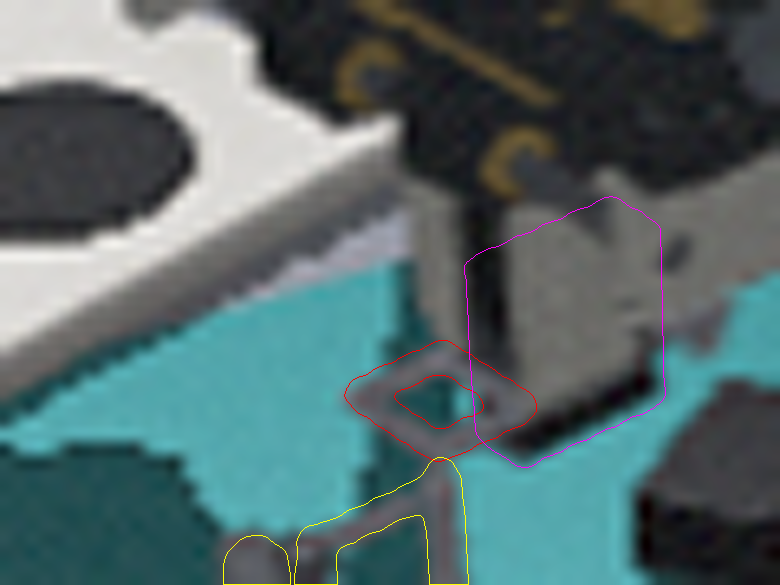

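Emit:
servo_tool:
  targets: "-1 -1 4 0; 0 0 4 0; 0 0 2 0; 0 0 0 0"

```text
time: 10.75
tool_pos: [0.5819, -0.1523, 0.2106]
tool_rot: [3.126, -0.012, -2.922]
contact_force: [-0.3, -0.2, -0.9]
opening: 0.0155
```

```bash
python3 look.py 5 175,110,70,70 270,130,60,60;python3 ov.py 5 190,130,40,30; python3 - <<'E'
import cv2,numpy as np
from h import *
p=load("scene","5"); im=cv2.resize(p["color"][130:160,190:230,::-1],(780,585),interpolation=cv2.INTER_CUBIC)
im=cv2.convertScaleAbs(im,alpha=1.6,beta=10)
cv2.imwrite("pics/z5.png",im)
E
```

```text
crossbar in hook mm [-21.8   0.3] z 201.8 F [ 0.4 -0.7 -1.1] t 10.85 rot [ 3.126 -0.011 -2.922] relyaw 0.004
```

View pics/z5.png

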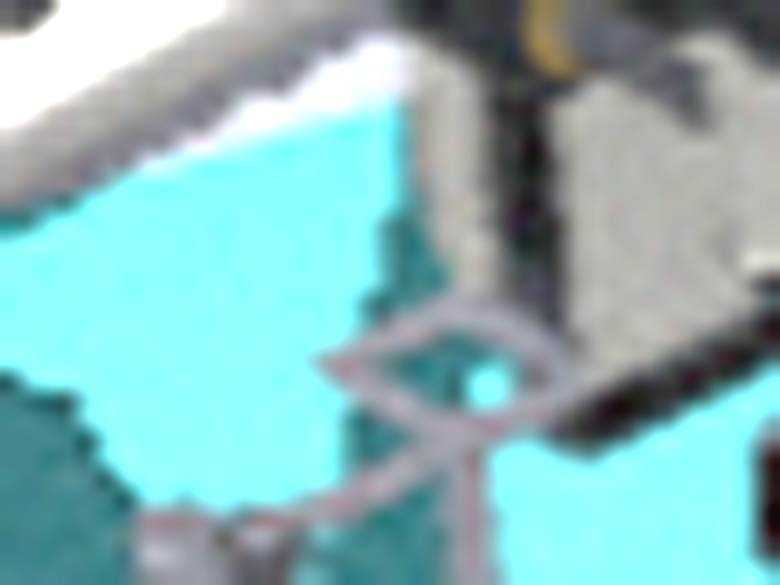

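View pics/ov5.png

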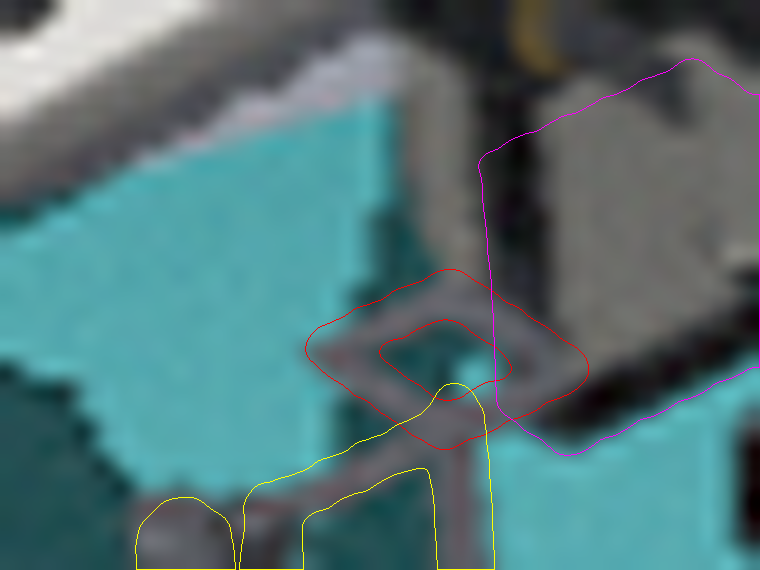

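```bash
python3 - <<'E'
from h import *
for n,(c,r,w,h) in (("scene",(192,143,32,24)),("top",(296,148,32,30))):
    p=load(n); im=cv2.resize(p["color"][r:r+h,c:c+w,::-1],(w*12,h*12),interpolation=cv2.INTER_NEAREST)
    im=cv2.convertScaleAbs(im,alpha=1.5,beta=10)
    for i in range(0,w,4): cv2.putText(im,str(c+i),(i*12,8),0,.3,(0,255,255),1); cv2.line(im,(i*12,10),(i*12,14),(0,255,255),1)
    for i in range(0,h,4): cv2.putText(im,str(r+i),(0,i*12+8),0,.3,(0,255,255),1)
    if n=="scene": a=cv2.copyMakeBorder(im,0,72,0,0,0)
cv2.imwrite("pics/z6.png",np.hstack([a,im]))
E
```

```text
(no output)
```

View pics/z6.png

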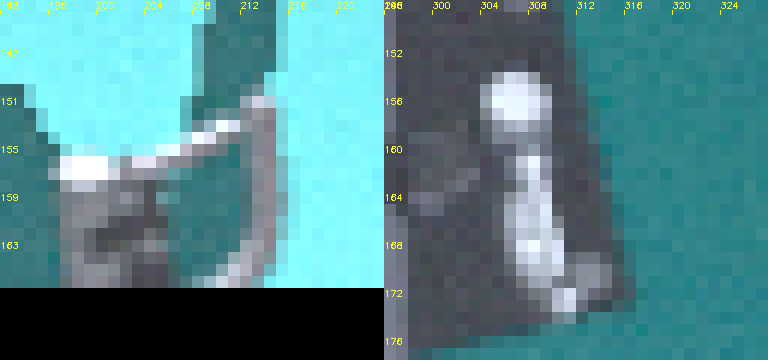

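```bash
python3 - <<'E'
from h import *
def ray(p,uv,z):
    d=p["R"].T@np.linalg.solve(p["K"],[*uv,1]); c=-p["R"].T@p["t"]; return (c+d*(z-c[2])/d[2])[:2]
ps,pt=load("scene"),load("top")
for nm,p,post,nose in(("scene",ps,(198.5,156.4),(213.3,151.0)),("top",pt,(306.5,155.9),(310.7,172.6))):
    a=ray(p,post,.198);b=ray(p,nose,.192 if nm=="scene" else .195); d=a-b
    print(nm,np.round(a,4),np.round(b,4),"len",round(np.hypot(*d),4),"yaw",round(np.arctan2(d[1],d[0]),3))
E
```

```text
scene [ 0.6563 -0.1356] [ 0.6067 -0.148 ] len 0.0511 yaw 0.246
top [ 0.6542 -0.1345] [ 0.6063 -0.1453] len 0.0491 yaw 0.221
```

Emit:
servo_tool:
  targets: "0 0 2 0; 0 0 2 0; 0 0 2 0; 0 0 1.5 0; 0 0 1.5 0"

```text
time: 11.48
tool_pos: [0.5821, -0.1524, 0.2032]
tool_rot: [3.128, -0.01, -2.922]
contact_force: [-2.3, 0.6, 5.0]
opening: 0.0156
```

```bash
python3 look.py 6 175,110,70,70 270,130,60,60;python3 ov.py 6 190,130,40,30
```

```text
crossbar in hook mm [-21.7   0.2] z 194.0 F [-2.6  0.2  4.6] t 11.57 rot [ 3.128 -0.01  -2.922] relyaw 0.004
```

View pics/ov6.png

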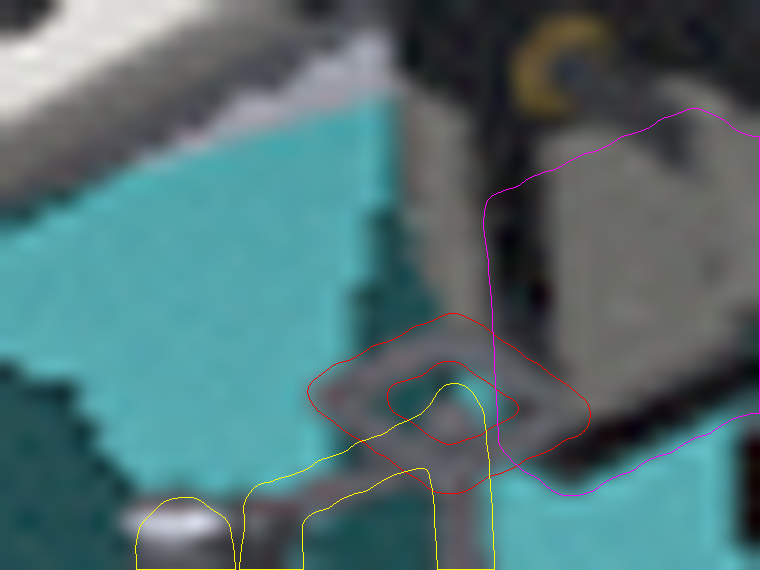

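Emit:
servo_tool:
  targets: "0 0 2 0; 0 0 2 0; 0 0 2 0"

```text
time: 11.95
tool_pos: [0.5823, -0.1524, 0.1976]
tool_rot: [3.129, -0.008, -2.922]
contact_force: [-0.9, 1.1, 6.0]
opening: 0.0153
```

Emit:
servo_tool:
  targets: "0 0 2 0; 0 0 2 0; 0 0 2 0"

```text
time: 12.32
tool_pos: [0.5837, -0.1521, 0.1924]
tool_rot: [3.13, -0.004, -2.922]
contact_force: [-1.1, 1.4, 6.9]
opening: 0.0155
```

```bash
python3 look.py 7 175,110,70,70 270,130,60,60;python3 ov.py 7 190,130,40,30; python3 -c "
from cell import telemetry; print(telemetry.observe()['torque'])"
```

```text
crossbar in hook mm [-20.    0.1] z 183.3 F [-1.1  0.7  6.4] t 12.43 rot [ 3.13  -0.004 -2.922] relyaw 0.004
[ 0.29854225 -0.06897188  0.01243097]
```

View pics/ov7.png

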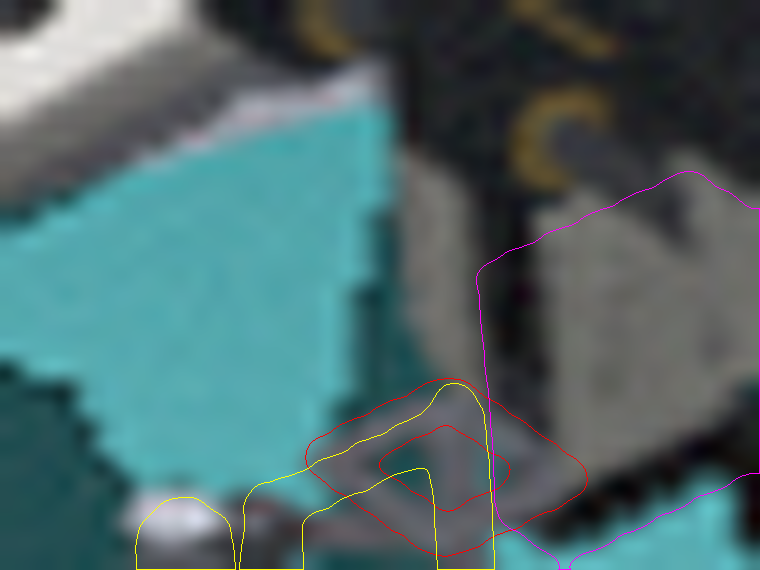

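Emit:
servo_tool:
  targets: "1 0 2 0; 1 0 2 0; 0.5 0 2 0; 0.5 0 2 0"

```text
time: 12.92
tool_pos: [0.584, -0.1528, 0.1868]
tool_rot: [3.134, 0.005, -2.922]
contact_force: [-2.2, 0.4, 6.2]
opening: 0.0158
```

Emit:
servo_tool:
  targets: "0.5 0 2 0; 0.5 0 2 0; 0.5 0 2 0"

```text
time: 13.3
tool_pos: [0.5829, -0.1537, 0.1814]
tool_rot: [3.135, 0.007, -2.922]
contact_force: [-4.0, -1.0, 2.5]
opening: 0.0157
```

```bash
python3 look.py 8 175,110,70,70 270,130,60,60;python3 ov.py 8 190,130,40,40; python3 -c "
from cell import telemetry; print(telemetry.observe()['torque'])"
```

```text
crossbar in hook mm [-22.  -1.] z 171.5 F [-7.  -1.2 -0. ] t 13.4 rot [ 3.134  0.004 -2.922] relyaw 0.004
[-0.1763212   0.96540265 -0.00603664]
```

View pics/ov8.png

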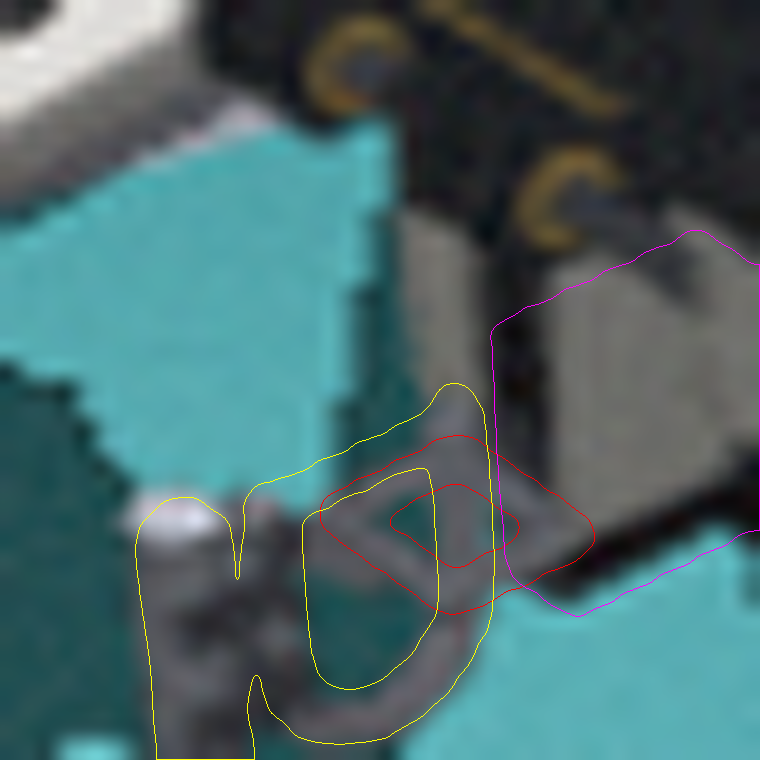

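Emit:
servo_tool:
  targets: "0.5 0 2 0; 0.5 0 2 0; 0 0 2 0; 0 0 0 0"

```text
time: 13.9
tool_pos: [0.5812, -0.1533, 0.1719]
tool_rot: [3.133, 0.003, -2.922]
contact_force: [0.4, -0.3, -0.6]
opening: 0.0157
```

```bash
python3 look.py 9 175,110,70,70 270,130,60,60;python3 ov.py 9 190,130,40,40; python3 -c "
from cell import telemetry; print(telemetry.observe()['torque'])"
```

```text
crossbar in hook mm [-22.7  -0.6] z 163.2 F [-0.4 -0.9 -1.2] t 14.0 rot [ 3.133e+00  3.000e-03 -2.922e+00] relyaw 0.004
[-0.04327161  0.0295676   0.03240206]
```

View pics/ov9.png

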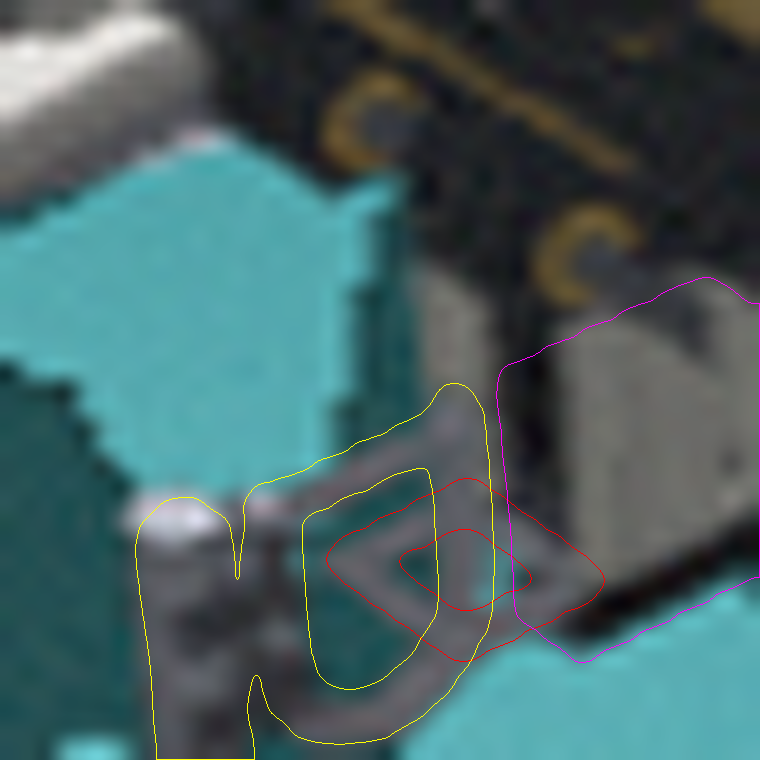

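Emit:
servo_tool:
  targets: "0 0 -4 0; 0 0 -4 0; 0 0 -4 0; 0 0 -3 0; 0 0 0 0"

```text
time: 14.62
tool_pos: [0.5817, -0.1537, 0.1892]
tool_rot: [3.134, 0.005, -2.922]
contact_force: [0.0, 0.1, -1.1]
opening: 0.0158
```

Emit:
servo_tool:
  targets: "0 0 -1 0; 0 0 -1 0; 0 0 -1 0"

```text
time: 15.0
tool_pos: [0.5815, -0.1536, 0.1921]
tool_rot: [3.133, 0.004, -2.922]
contact_force: [-0.6, -0.1, -1.2]
opening: 0.0156
```

Emit:
servo_tool:
  targets: "0 0 -0.7 0"

```text
time: 15.12
tool_pos: [0.5815, -0.1536, 0.1928]
tool_rot: [3.133, 0.004, -2.922]
contact_force: [-0.7, 0.7, -1.6]
opening: 0.0156
```

Emit:
servo_tool:
  targets: "0 0 -0.7 0"

```text
time: 15.25
tool_pos: [0.5815, -0.1536, 0.1935]
tool_rot: [3.133, 0.004, -2.922]
contact_force: [0.5, 0.6, -0.0]
opening: 0.0157
```

Emit:
servo_tool:
  targets: "0 0 -0.7 0"

```text
time: 15.38
tool_pos: [0.5814, -0.1536, 0.194]
tool_rot: [3.133, 0.004, -2.922]
contact_force: [1.3, -0.3, -2.7]
opening: 0.0157
```

Contact is beginning at TCP z ≈ 0.194.

Emit:
servo_tool:
  targets: "0 0 -0.6 0"

```text
time: 15.5
tool_pos: [0.5813, -0.1536, 0.1942]
tool_rot: [3.133, 0.004, -2.922]
contact_force: [1.4, -1.3, -5.1]
opening: 0.0157
```

Emit:
servo_tool:
  targets: "0 0 -0.6 0"

```text
time: 15.62
tool_pos: [0.5812, -0.1535, 0.1944]
tool_rot: [3.133, 0.003, -2.922]
contact_force: [2.1, 0.0, -5.1]
opening: 0.0155
```

Emit:
servo_tool:
  targets: "0 0 -0.8 0"

```text
time: 15.75
tool_pos: [0.5812, -0.1535, 0.1946]
tool_rot: [3.132, 0.003, -2.922]
contact_force: [2.8, -0.2, -7.2]
opening: 0.0155
```

Emit:
servo_tool:
  targets: "0 0 -0.9 0"

```text
time: 15.88
tool_pos: [0.5811, -0.1535, 0.1949]
tool_rot: [3.132, 0.002, -2.922]
contact_force: [3.6, -0.9, -9.5]
opening: 0.016
```

Emit:
servo_tool:
  targets: "0 0 -0.9 0"

```text
time: 16.0
tool_pos: [0.5811, -0.1534, 0.1951]
tool_rot: [3.131, 0.001, -2.922]
contact_force: [4.0, -0.4, -11.2]
opening: 0.0154
```

Emit:
servo_tool:
  targets: "0 0 -0.9 0"

```text
time: 16.12
tool_pos: [0.581, -0.1534, 0.1954]
tool_rot: [3.131, 0.001, -2.922]
contact_force: [5.0, -0.7, -12.6]
opening: 0.0156
```

Emit:
servo_tool:
  targets: "0 0 0 0; 0 0 0 0"

```text
time: 16.38
tool_pos: [0.5811, -0.1535, 0.1951]
tool_rot: [3.131, 0.0, -2.922]
contact_force: [4.4, -1.0, -10.4]
opening: 0.016
```

```bash
python3 look.py 10 175,110,70,70 270,130,60,60;python3 ov.py 10 190,130,40,40
```

```text
crossbar in hook mm [-22.9  -0.6] z 186.2 F [  4.   -0.6 -10.6] t 16.48 rot [ 3.131e+00  1.000e-03 -2.922e+00] relyaw 0.004
```

View pics/ov10.png

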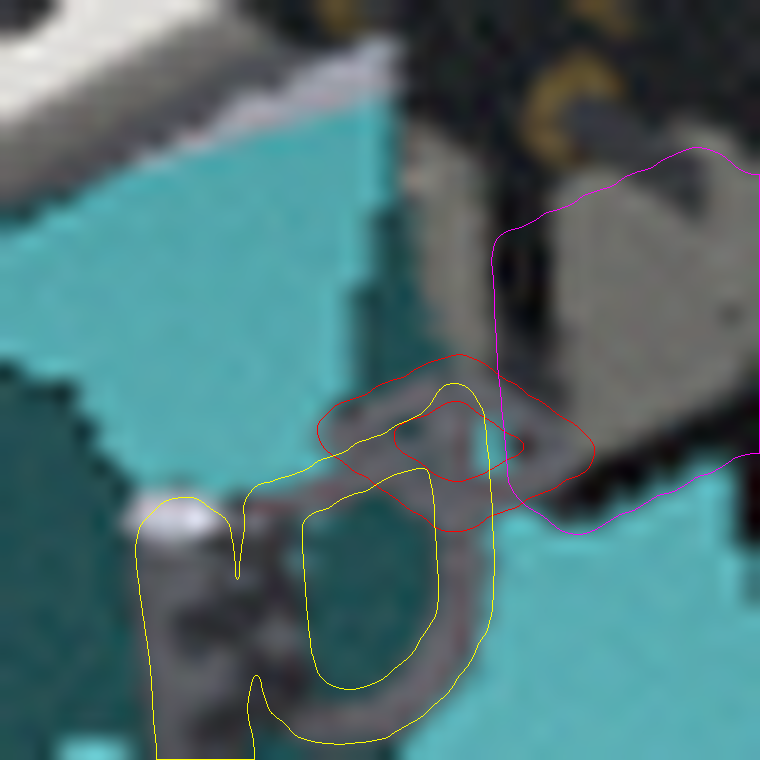

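Emit:
servo_tool:
  targets: "0 0 1 0; 0 0 2 0; 0 0 4 0; 0 0 4 0; 0 0 4 0; 0 0 4 0; 0 0 3 0; 0 0 0 0"

```text
time: 17.48
tool_pos: [0.5813, -0.1534, 0.1753]
tool_rot: [3.133, 0.004, -2.922]
contact_force: [-0.8, -0.8, -0.9]
opening: 0.0154
```

```bash
python3 look.py 11 175,110,70,70 270,130,60,60;python3 ov.py 11 190,130,40,40
```

```text
crossbar in hook mm [-22.5  -0.7] z 166.7 F [ 0.3  0.5 -0.3] t 17.57 rot [ 3.133  0.004 -2.922] relyaw 0.004
```

Emit:
servo_tool:
  targets: "-0.5 0 3 0; -0.5 0 3 0; 0 0 1.5 0; 0 0 1 0"

```text
time: 18.08
tool_pos: [0.5827, -0.1532, 0.1668]
tool_rot: [3.134, 0.005, -2.922]
contact_force: [-0.5, 0.4, -0.3]
opening: 0.0157
```

Emit:
servo_tool:
  targets: "0 0 1 0; 0 0 0 0"

```text
time: 18.32
tool_pos: [0.5826, -0.1532, 0.1656]
tool_rot: [3.133, 0.004, -2.922]
contact_force: [-0.8, -0.1, -1.2]
opening: 0.0154
```

Emit:
servo_tool:
  targets: "0 0 1 0; 0 0 0 0"

```text
time: 18.58
tool_pos: [0.5827, -0.1532, 0.1647]
tool_rot: [3.134, 0.005, -2.922]
contact_force: [0.1, -0.3, -1.4]
opening: 0.0156
```

Emit:
servo_tool:
  targets: "0 0 0.8 0; 0 0 0 0; 0 0 0 0; 0 0 0 0"
  squeeze: 3

```text
time: 19.08
tool_pos: [0.583, -0.1532, 0.1642]
tool_rot: [3.134, 0.006, -2.922]
contact_force: [-0.0, -0.3, -1.3]
opening: 0.0161
```

Emit:
servo_tool:
  targets: "0 0 0 0; 0 0 0 0; 0 0 0 0; 0 0 0 0; 0 0 0 0; 0 0 0 0"
  hand: 0.5

```text
time: 19.82
tool_pos: [0.583, -0.1533, 0.1644]
tool_rot: [3.134, 0.006, -2.922]
contact_force: [-0.3, 0.7, -0.1]
opening: 0.0462
```

```bash
python3 look.py 12 180,120,60,60 270,130,60,60
```

```text
(no output)
```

View pics/L12.png

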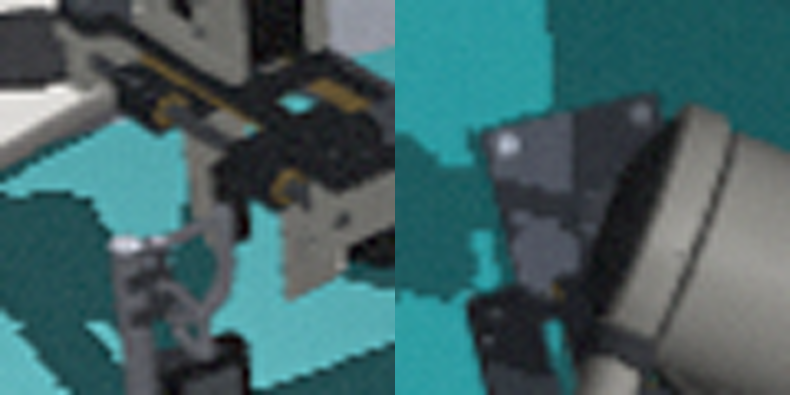

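Emit:
servo_tool:
  targets: "0 0 -5 0; 2 0 -15 0; 5 0 -20 0; 10 0 -30 0; 20 0 -30 0; 40 0 -20 0; 40 0 0 0; 30 0 0 0; 0 0 0 0; 0 0 0 0; 0 0 0 0; 0 0 0 0; 0 0 0 0; 0 0 0 0; 0 0 0 0; 0 0 0 0"

```text
time: 21.92
tool_pos: [0.4376, -0.1872, 0.2966]
tool_rot: [-3.141, 0.014, -2.92]
contact_force: [0.4, 0.4, -0.0]
opening: 0.0458
```

```bash
python3 look.py 13 180,130,60,60 270,130,60,60; sleep 0; python3 look.py 14 180,130,60,60 270,130,60,60; python3 -c "
from h import *
a,b=load('scene','13')['color'].astype(int),load('scene','14')['color'].astype(int)
print(abs(a-b)[130:200,185:235].mean(), abs(a-b)[300:340,200:260].mean())
cv2.imwrite('pics/s14.png',cv2.resize(load('scene','14')['color'][:,:,::-1],(800,600)))"
```

```text
2.5463809523809524 2.0454166666666667
```

View pics/L14.png

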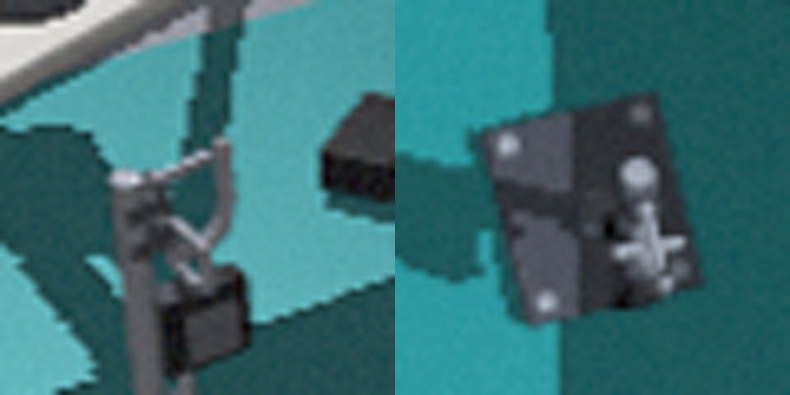

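View pics/s14.png

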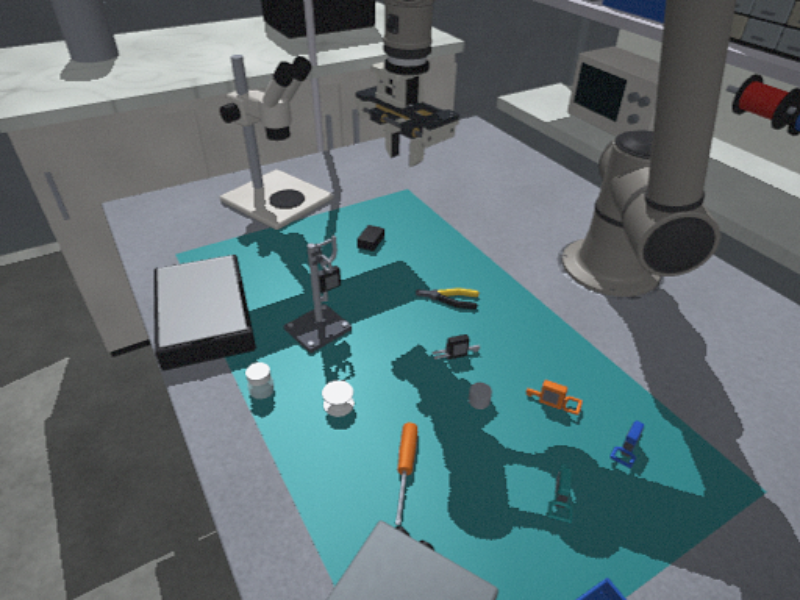

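The key hangs from the U with its grip below, at about (330,278) in the scene picture. The gate is level and nothing else has shifted. I'll wait a bit for any swing to die, compare pictures, then hand in.

Emit:
servo_tool:
  targets: "0 0 0 0; 0 0 0 0; 0 0 0 0; 0 0 0 0; 0 0 0 0; 0 0 0 0; 0 0 0 0; 0 0 0 0; 0 0 0 0; 0 0 0 0; 0 0 0 0; 0 0 0 0; 0 0 0 0; 0 0 0 0; 0 0 0 0; 0 0 0 0; 0 0 0 0; 0 0 0 0; 0 0 0 0; 0 0 0 0"

```text
time: 24.62
tool_pos: [0.4375, -0.1873, 0.2968]
tool_rot: [-3.14, 0.014, -2.92]
contact_force: [0.9, -0.2, -0.0]
opening: 0.0459
```

Emit:
servo_tool:
  targets: "0 0 0 0; 0 0 0 0; 0 0 0 0; 0 0 0 0; 0 0 0 0; 0 0 0 0; 0 0 0 0; 0 0 0 0; 0 0 0 0; 0 0 0 0; 0 0 0 0; 0 0 0 0; 0 0 0 0; 0 0 0 0; 0 0 0 0; 0 0 0 0; 0 0 0 0; 0 0 0 0; 0 0 0 0; 0 0 0 0"

```text
time: 27.12
tool_pos: [0.4375, -0.1873, 0.2967]
tool_rot: [-3.141, 0.014, -2.92]
contact_force: [0.3, -0.7, 0.0]
opening: 0.0459
```

```bash
python3 look.py 15 180,130,60,60 270,130,60,60; python3 - <<'E'
from h import *
from cell import cams
prev=load('scene','15')['color'].astype(int)
for i in range(5):
    a=cams.read_camera('scene')['color'].astype(int); print(round(abs(a-prev)[130:200,185:235].mean(),2),abs(a-prev)[130:200,185:235].max()); prev=a
a=load('scene','14')['color'].astype(int); print(abs(a-prev)[130:200,185:235].mean())
E
```

```text
2.63 22
2.57 20
2.63 21
2.62 20
2.64 20
2.5902857142857143
```

View pics/L15.png

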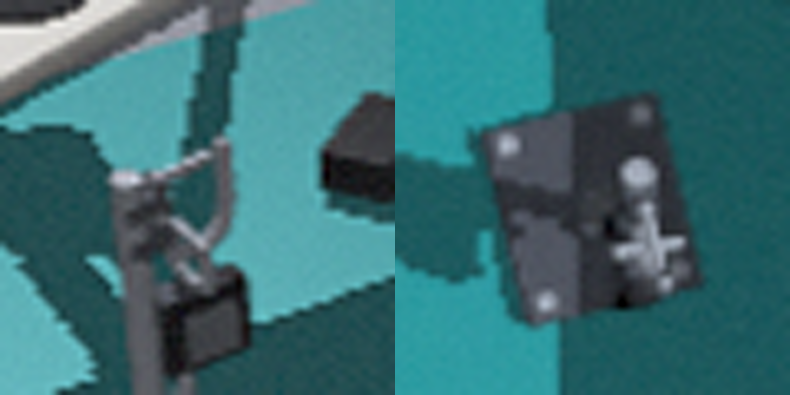

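```bash
python3 -c "
from cell import robot; print(robot.hand_in())"
```

```text
the job is handed in; nothing more can be done
None
```

The service key with the closed eye is hanging from the snap hook, released, with the gate shut above its eye. I handed the job in at about 27.5 s of the 54 s allowed; no verdict is reported.

- **Pick and push:** I gripped the key across its 16 mm width and pushed the eye's crossbar down on the gate. Readings during the push reached about 7 N. The bar slipped past the gate's end about 20–25 mm below the gate's axis. The readings then fell to about zero, and the picture showed the gate shut above the bar.
- **Tug:** I pulled up against the closed gate for more than half a second. The vertical reading rose from about 5 to 12.6 N, including roughly 1 N of offset. It peaked at about 13.6 N with the sideways part, under the 18 N limit. The gate held.
- **Release:** I lowered the key to just above the bottom of the hook, without feeling contact, then let go and backed the arm away. The grip swung down and the key hung from the hook.

**Last checks:**
- Pictures over the last few seconds differed only by image noise, so the key was at rest.
- The gate looked level and the gripper was well clear.
- The other things looked unmoved by eye; I did not measure them again.

**Disagreements:**
- My model of the hook lay about one pixel off in the scene camera but fitted the top camera. Nose positions worked out from each camera agreed to within 3 mm.
- The tug contact came about 1 mm higher than I had estimated.
- The final eye position was judged from the pictures, not measured.

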